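# Lay the tea tray

## Robot

A 6-joint arm with a two-finger parallel gripper is mounted at the origin on the work surface. World frame = base frame: x ahead of the robot, y to its left, z up, the work surface at z = 0. Lengths are in m, angles in rad, forces in N, time in s.
With the tool pointing down it reaches from about 0.325 to 0.775 m from the base axis. Payload 5.5 kg.
Tool frame: the origin (TCP) lies between the finger pads; the fingertips stand 8 mm ahead of it and the grasp point (between the pads) lies 11 mm behind it (tcp_to_tips is the distance from the TCP to the fingertips, in m); z points along the fingers, y is the line along which they close (so a half turn about z gives the same grasp; the last joint's range is limited). The gripper opens to 88 mm and grips with 3 to 60 N. Pads are 20 mm wide; open, the fingers measure 115 mm over their backs; the gripper's body (75 mm by 178 mm) begins 61 mm behind the grasp point.
Start: joints at [1.102, 0.091, 1.231, -0, 1.82, -0.057], TCP at [0.24, 0.55, 0.231] pointing down, gripper open.
Joint ranges: [-2.87, 2.87], [-0.86, 2.18], [0.17, 2.46], [-1.51, 4.65], [0.06, 2.69], [-2.65, 2.65]. Speed limits (rad/s): [2.57, 2.57, 3.01, 3.14, 3.14, 3.14].

## Interface

Orientations are given as a unit quaternion [w, x, y, z].
In Python, from bench import * gives the robot as it stands. Calls block until the motion is done:
- move_to(position, orientation): joint-space move of the TCP to a pose.
- move_l(position, speed=0.15, orientation=None): straight line of the TCP; orientation=None keeps the orientation; speed is the mean speed in m/s.
- movej(angles): joint-space move.
- gripper_open() and close(): open the fingers fully, or close them until they stop; the grip force is fixed at half the most.
- hold(seconds).
- inverse_kinematics(position, orientation): joint angles nearest the present ones, or None.
- state(): the state.
- get_image(name): name is "scene" or "top" or "wrist"; returns a dict with "frame" (420x560x3 uint8, blue, green, red), "depth" (420x560 float32, m along the optical axis (not along the pixel's ray), 0 where there is no reading), "camera_matrix" (3x3 intrinsics, pixels), "k1" (the pictures are not rectified: a ray, as slopes to the right and down, at radius r is drawn at 1 + k1 r^2 times it, then the intrinsics apply), "view" (4x4, takes a point from world to camera coordinates). Camera axes: x right, y up, looking along -z (the intrinsics and any distortion apply to the point x, -y, -z); pixel columns grow to the right and rows downward; lengths in m; the calibration is good to about 2 mm. A picture is of the moment at which its call begins.
A pose or a line that the arm cannot do raises IKError and nothing moves.
- job_done(): hands the job in; it is judged then, once.
The state is a dict: "time": time; "joint_pos": joint angles; "dq": joint speeds; "joint_torque": joint torques, N m; "ee_pos": TCP position; "ee_rot": TCP orientation; "ft_force": force on the tool from outside, world axes, zero at the start; "moment": the same for the moment, N m; "finger_gap": finger opening in m; "finger_force": force on a finger pad.
Only numpy, scipy, OpenCV 4.12 (cv2) and the standard library are available. Lean on these libraries where they do the work, as an engineer would, in place of code of your own. Each camera call takes 0.05 s, during which the arm holds its last target. There are 200 camera calls.

## Task

Lay the tea tray: stand each of the three handleless white cups upright in the middle of the saucer of its own size (small on small, medium on medium, large on large) and stand the steel milk jug upright in the middle of the black pot holder on the tray. Set them down rather than dropping them, and leave the saucers and pot holder where they are laid. The stemmed egg cup and the closed salt pot do not belong on the tray: leave them standing where they are.

Things in the scene. Friction and masses are not known exactly. Their poses are not given: they have to be found in the camera images.
- cup_small: The smallest of three plain white stoneware cups: straight-sided, open-topped, no handle, 40 mm across, 50 mm tall, wall 4 mm. Loose, upright on the walnut plank. Origin: centre of its underside; z up along the cup.
- cup_medium: The middle of three plain white stoneware cups: straight-sided, open-topped, no handle, 52 mm across, 64 mm tall, wall 4 mm. Loose, upright on the walnut plank. Origin: centre of its underside; z up along the cup.
- cup_large: The largest of three plain white stoneware cups: straight-sided, open-topped, no handle, 64 mm across, 78 mm tall, wall 4 mm. Loose, upright on the walnut plank. Origin: centre of its underside; z up along the cup.
- milk_jug: Straight-sided open jug of brushed steel, no handle, 58 mm across, 84 mm tall, wall 3 mm, with a small pouring lip (16 mm wide, standing out 7 mm) at the rim on its -x side. Loose, upright on the walnut plank. Origin: centre of its underside; z up.
- saucer_small: The smallest of three round white saucers laid on the steel tray: 76 mm across, rim 12 mm high, flat middle 60 mm across and 5 mm above the underside. Loose. Origin: centre of its underside; z up.
- saucer_medium: The middle of three round white saucers laid on the steel tray: 92 mm across, rim 12 mm high, flat middle 72 mm across and 5 mm above the underside. Loose. Origin: centre of its underside; z up.
- saucer_large: The largest of three round white saucers laid on the steel tray: 108 mm across, rim 12 mm high, flat middle 84 mm across and 5 mm above the underside. Loose. Origin: centre of its underside; z up.
- pot_holder: Hard black silicone pot holder, 90 mm square, 8 mm thick, with grey dots, lying flat on the steel tray. Loose. Origin: centre of its underside; x and y along its sides. The tray under it and the saucers is 250 mm square, fixed, its rim 14 mm high; saucers and pot holder lie about 115 mm apart in two rows of two, in any arrangement.
- egg_cup: White stoneware egg cup on a stem: bowl 46 mm across, foot 42 mm across, 62 mm tall. Loose, on the plank; to be left alone. Origin: centre of its underside; z up.
- salt_pot: White stoneware salt pot, as wide and tall as the middle cup (52 mm across, 64 mm tall) but closed by a domed top with five small dark holes. Loose, on the plank; to be left alone. Origin: centre of its underside; z up.
Not all that is in view belongs to the job. Of the things shaped like the pot_holder, the black one is meant.

How it is judged:
At the end, for the whole second after the job is handed in: Each cup upright and still on the flat of its own-size saucer, within 10 mm of centre; jug likewise on the pot holder within 15 mm; heights within 4 mm, tilt under 0.1 rad; saucers, pot holder, egg cup and salt pot upright and within 25 mm of their start (horizontal distance between cup_small and saucer_small below 0.01 m and z of cup_small in the frame of saucer_small between 0.001 and 0.009 m and angle between each of cup_small, cup_medium, cup_large, milk_jug, egg_cup, salt_pot, saucer_small, saucer_medium, saucer_large, pot_holder's own z axis and vertical below 0.1 rad and linear speed of each of cup_small, cup_medium, cup_large, milk_jug below 0.02 m/s and angular speed of each of cup_small, cup_medium, cup_large, milk_jug below 0.2 rad/s and horizontal distance between cup_medium and saucer_medium below 0.01 m and z of cup_medium in the frame of saucer_medium between 0.001 and 0.009 m and horizontal distance between cup_large and saucer_large below 0.01 m and z of cup_large in the frame of saucer_large between 0.001 and 0.009 m and horizontal distance between milk_jug and pot_holder below 0.015 m and z of milk_jug in the frame of pot_holder between 0.004 and 0.012 m and distance of each of egg_cup, salt_pot, saucer_small, saucer_medium, saucer_large, pot_holder from where it was at the start of the episode below 0.025 m); the robot touches nothing.
It fails at once if a cup or the jug is dropped: it falls free more than 20 mm above its saucer or pot holder ((horizontal distance between cup_small and saucer_small below 0.06 m and z of cup_small in the frame of saucer_small above 0.025 m and contact force between cup_small and anything else below 0.02 N) or (horizontal distance between cup_medium and saucer_medium below 0.06 m and z of cup_medium in the frame of saucer_medium above 0.025 m and contact force between cup_medium and anything else below 0.02 N) or (horizontal distance between cup_large and saucer_large below 0.06 m and z of cup_large in the frame of saucer_large above 0.025 m and contact force between cup_large and anything else below 0.02 N) or (horizontal distance between milk_jug and pot_holder below 0.06 m and z of milk_jug in the frame of pot_holder above 0.028 m and contact force between milk_jug and anything else below 0.02 N)).
It fails at once if the egg cup or the salt pot is shifted by more than 25 mm or knocked over ((distance of egg_cup from where it was at the start of the episode above 0.025 m or angle between egg_cup's own z axis and vertical above 0.35 rad) or (distance of salt_pot from where it was at the start of the episode above 0.025 m or angle between salt_pot's own z axis and vertical above 0.35 rad)).
It fails at once if a saucer or the pot holder is shifted by more than 25 mm (distance of any of saucer_small, saucer_medium, saucer_large, pot_holder from where it was at the start of the episode above 0.025 m).
It also fails if it takes over 125 s, if anything falls off the work surface, if the arm or the gripper's body presses on something with over 40 N, if the wrist force passes 120 N, or if a joint passes its speed limit or range.

## Working session

There is one attempt and no reset: what is moved stays moved. The work goes in short steps, each a Python script; the robot and the scene stay as the last script left them, time stands still between calls to the robot, and variables do not carry over. Pictures are saved under pics/ and viewed, at most 14 in all, crops included, and the job is handed in when it is done.

```bash
mkdir -p pics; ls; python3 - <<'E'
from bench import *
import cv2,numpy as np
for n in ("top","scene"):
    d=get_image(n); cv2.imwrite(f"pics/{n}0.png",d["frame"]); np.savez(f"pics/{n}0.npz",**d)
    print(n,d["camera_matrix"].tolist(),d["k1"],np.round(d["view"],3).tolist())
s=state(); print(s["time"],s["ee_rot"],s["finger_gap"])
E
```

```text
pics
top [[434.3948636286351, 0.0, 278.7783774709046], [0.0, 434.3948636286351, 212.4572084963059], [0.0, 0.0, 1.0]] -0.04896173758882776 [[0.024, -0.999, 0.024, -0.021], [0.983, 0.028, 0.179, -0.475], [-0.18, 0.02, 0.984, -0.956], [0.0, 0.0, 0.0, 1.0]]
scene [[496.0531319168516, 0.0, 285.79353356401816], [0.0, 496.0531319168516, 201.22535423922557], [0.0, 0.0, 1.0]] -0.0949154270579862 [[0.296, 0.955, -0.015, -0.126], [-0.675, 0.22, 0.705, 0.3], [0.676, -0.199, 0.709, -1.658], [0.0, 0.0, 0.0, 1.0]]
0.1 [-2.24273476e-04  2.04433977e-01  9.78879966e-01 -8.43564907e-04] 0.0878003846261304
```

View pics/top0.png

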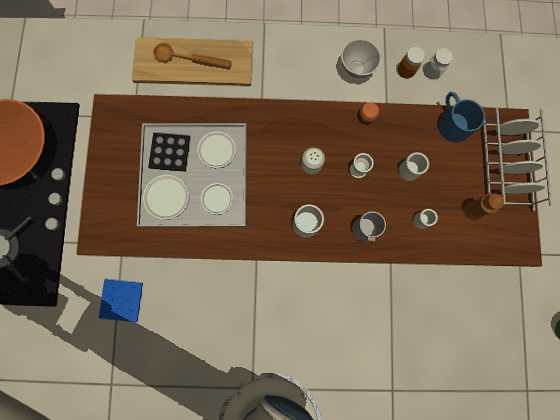

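View pics/scene0.png

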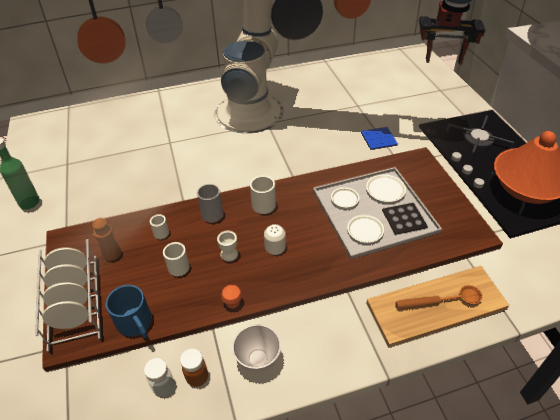

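Top view candidates:
- **White round vessels:** (308,220) large cup, (414,166) medium cup, (426,218) small cup. The look-alikes are (361,165), the stemmed egg cup, and (314,159), the salt pot with a holed dome.
- **Jug:** grey with a lip at (371,226).
- **Flat squares:** black with dots on the tray at (169,152) is the pot holder; the blue one at (121,300) is the decoy.
- **Saucers:** large (166,197), medium (216,150), small (217,198).

Next I'll measure and check these in one crop.

```bash
cat > vis.py <<'E'
import numpy as np,cv2
from scipy.optimize import least_squares
def cloud(d):
    K=d["camera_matrix"];k1=float(d["k1"]);D=d["depth"];h,w=D.shape
    v,u=np.mgrid[:h,:w]
    # drawn = ray*(1+k1 r^2): the OpenCV radial model
    p=cv2.undistortPoints(np.stack([u,v],-1).reshape(-1,1,2).astype(float),K,np.array([k1,0,0,0.])).reshape(h,w,2)
    c=np.stack([p[...,0]*D,-p[...,1]*D,-D,np.ones_like(D)],-1)
    P=(c@np.linalg.inv(d["view"]).T)[...,:3]; P[D<=0]=np.nan
    return P
def project(d,X):
    c=(np.c_[X,np.ones(len(X))]@d["view"].T)[:,:3]
    return cv2.projectPoints(c*[1,-1,-1],np.zeros(3),np.zeros(3),d["camera_matrix"],np.array([float(d["k1"]),0,0,0]))[0][:,0]
def fitc(P,r):
    f=lambda q:np.hypot(P[:,0]-q[0],P[:,1]-q[1])-r
    return least_squares(f,np.median(P,0)[:2],loss="soft_l1",f_scale=.002)
E
python3 - <<'E'
from vis import *
d=dict(np.load("pics/top0.npz")); P=cloud(d)
def at(u,v): return np.round(P[v,u],4)
for n,u,v in [("plank",270,180),("plank",340,240),("plank",400,120),("tray",193,175),("tray",193,215),("holder",169,152),("table",300,300),("sL",166,197),("sM",216,150),("sS",217,198)]: print(n,at(u,v))
zp=np.nanmedian(P[170:185,265:285,2]);print("plank z",zp)
for n,u,v,R,H in [("L",308,220,.032,.078),("M",414,166,.026,.064),("S",426,218,.02,.05),("jug",371,226,.029,.084),("egg",361,165,.023,.062),("salt",314,159,.026,.064)]:
    Q=P[v-22:v+22,u-22:u+22].reshape(-1,3);Q=Q[np.isfinite(Q[:,2])]
    ztop=np.percentile(Q[Q[:,2]>zp+.02,2],95)
    T=Q[Q[:,2]>ztop-.006]; r=fitc(T,R-.0018)
    print(n,np.round(r.x,4),"ztop-zp",round(ztop-zp,4),"res",np.round(np.std(r.fun),4),len(T), "ext",np.round(np.ptp(T,0),3))
for n,u,v,R in [("sL",166,197,.054),("sM",216,150,.046),("sS",217,198,.038)]:
    Q=P[v-28:v+28,u-28:u+28].reshape(-1,3);c=P[v,u]
    print(n,"z",np.round(c[2],4),"ringz",[round(float(np.nanmedian(Q[np.abs(np.hypot(*(Q[:,:2]-c[:2]).T)-x)<.003,2])),4) for x in (.01,.03,.035,.04,.05,.058)])
f=d["frame"]
cv2.imwrite("pics/crop1.png",cv2.resize(f[100:270,130:450],None,fx=2.5,fy=2.5,interpolation=cv2.INTER_CUBIC)) 
E
```

```text
plank [0.5582 0.0137 0.0187]
plank [ 0.4183 -0.1537  0.0215]
plank [ 0.7218 -0.3045  0.0197]
tray [0.5639 0.197  0.0233]
tray [0.4669 0.1906 0.0264]
holder [0.6162 0.2558 0.0325]
table [ 0.2783 -0.0638  0.0012]
sL [0.5071 0.2555 0.0302]
sM [0.6257 0.1448 0.0288]
sS [0.5087 0.1366 0.0276]
plank z 0.019075741232635113
L [ 0.4542 -0.0725] ztop-zp 0.0795 res 0.0013 168 ext [0.062 0.063 0.008]
M [ 0.5929 -0.3215] ztop-zp 0.0656 res 0.0014 130 ext [0.052 0.05  0.009]
S [ 0.47   -0.3474] ztop-zp 0.0517 res 0.0014 94 ext [0.038 0.038 0.008]
jug [ 0.4441 -0.2104] ztop-zp 0.085 res 0.0021 151 ext [0.064 0.058 0.008]
egg [ 0.5903 -0.1967] ztop-zp 0.0635 res 0.0014 108 ext [0.045 0.046 0.008]
salt [ 0.6084 -0.0666] ztop-zp 0.0641 res 0.0093 242 ext [0.041 0.039 0.009]
sL z 0.0302 ringz [0.0279, 0.0282, 0.028, 0.0283, 0.033, 0.0232]
sM z 0.0288 ringz [0.0284, 0.0279, 0.028, 0.0309, 0.0233, 0.0231]
sS z 0.0276 ringz [0.0283, 0.0289, 0.0332, 0.0235, 0.023, 0.0232]
```

View pics/crop1.png

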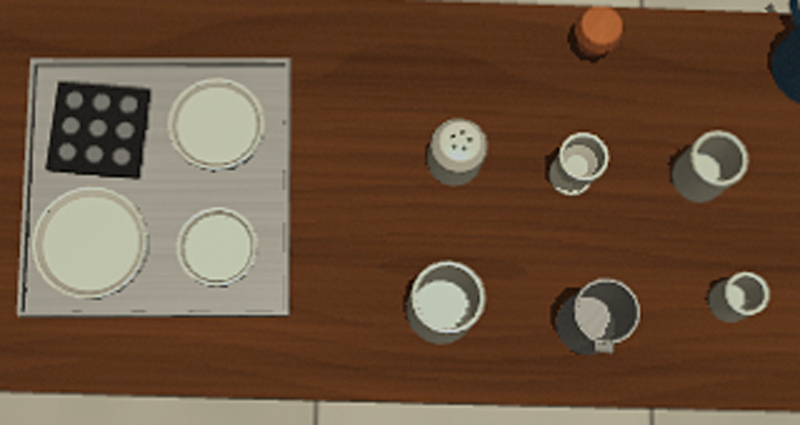

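The crop confirms the choice: salt pot with holes at (459,146), egg cup with its foot showing at (580,160), plain cups at (447,300), (715,165) and (745,293), and the lipped jug at (607,315). The black dotted holder is at (98,130). Next I'll fit the saucers and holder, then carry the large cup.

```bash
cat > arm.py <<'E'
from bench import *
import numpy as np
Q=[0,0,1,0]; ZP=.0191
PICK=dict(L=(.4542,-.0725,.078),M=(.5929,-.3215,.064),S=(.47,-.3474,.05),J=(.4441,-.2104,.084))
def carry(k,dst,zdst):
    x,y,H=PICK[k]; g=H-.015-.011            # TCP height above the underside
    zc=.15+g
    p=np.array(state()["ee_pos"])
    move_l([p[0],p[1],max(p[2],zc)],.15)
    move_to([x,y,max(p[2],zc)],Q)
    move_l([x,y,ZP+g],.12); close()
    s=state(); print(k,"gap",round(s["finger_gap"],4),"F",np.round(s["finger_force"],1))
    move_l([x,y,zc],.15); s=state(); f0=np.array(s["ft_force"]); print("gap",round(s["finger_gap"],4),"ft",np.round(f0,2))
    move_l([dst[0],dst[1],zc],.2)
    move_l([dst[0],dst[1],zdst+g+.006],.12); hold(.2); f0=np.array(state()["ft_force"])
    for dz in np.arange(.005,-.0031,-.001):
        move_l([dst[0],dst[1],zdst+g+dz],.02); df=np.array(state()["ft_force"])[2]-f0[2]
        if df>2: break
    print("down at",round(dz,4),"dFz",round(df,2))
    gripper_open(); move_l([dst[0],dst[1],zc],.15); print("t",state()["time"])
E
cat > dst.py <<'E'
from vis import *
import json
d=dict(np.load("pics/top0.npz")); P=cloud(d); out={}
for n,u,v,R in [("L",166,197,.054),("M",216,150,.046),("S",217,198,.038)]:
    Q=P[v-32:v+32,u-32:u+32].reshape(-1,3);c=P[v,u]
    r=np.hypot(*(Q[:,:2]-c[:2]).T)
    T=Q[(Q[:,2]>.0315)&(Q[:,2]<.037)&(r>R-.013)&(r<R+.01)]
    f=fitc(T,R-.003); q=f.x
    # cross-check: colour blob centroid of the white saucer, at rim height
    hsv=cv2.cvtColor(d["frame"],cv2.COLOR_BGR2HSV)
    print(n,np.round(q,4),len(T),np.round(np.std(f.fun),4)); out[n]=[*q,.028]
    w=4; a=np.linspace(0,6.28,120); uv=project(d,np.c_[q[0]+R*np.cos(a),q[1]+R*np.sin(a),np.full(120,.035)])
    cv2.polylines(d["frame"],[np.round(uv*1).astype(int)],True,(0,0,255))
g=d["frame"].max(-1)<60; g[:135]=0;g[170:]=0;g[:,:152]=0;g[:,188:]=0
m=cv2.morphologyEx(g.astype(np.uint8),cv2.MORPH_CLOSE,np.ones((9,9)))
v,u=np.nonzero(m); X=P[v,u]; rc=cv2.minAreaRect(X[:,:2].astype(np.float32)); print("J",rc,np.nanmedian(X[:,2]))
out["J"]=[rc[0][0],rc[0][1],.031]; json.dump(out,open("dst.json","w"))
cv2.imwrite("pics/over.png",cv2.resize(d["frame"][110:240,125:260],None,fx=4,fy=4))
E
python3 dst.py
```

```text
L [0.5076 0.256 ] 318 0.0034
M [0.6258 0.1446] 215 0.0019
S [0.5066 0.1376] 181 0.0019
J ((0.6124892234802246, 0.25353360176086426), (0.08630036562681198, 0.07930003851652145), 10.642104148864746) 0.03134001144661164
```

View pics/over.png

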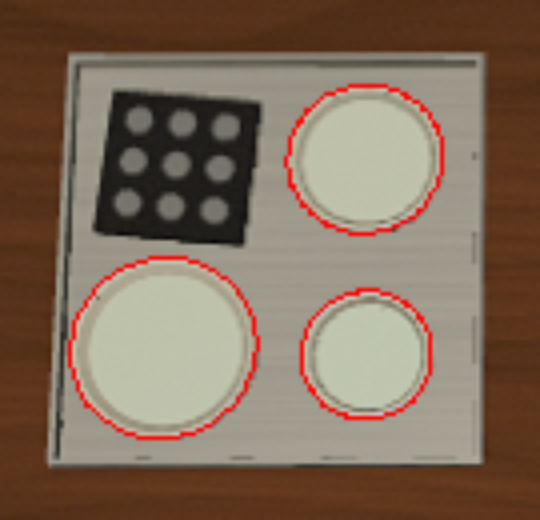

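The overlay circles sit on all three saucers. The holder's central dot is at pixel (169,151), so I'll take its centre as (0.617, 0.256). Starting with the large cup.

```bash
python3 - <<'E'
from arm import *
carry("L",(.5076,.256),.028)
E
```

```text
L gap 0.0628 F 29.8
gap 0.0631 ft [-0.26 -0.51 -1.38]
down at -0.001 dFz 7.77
t 12.15
```

```bash
python3 - <<'E'
from arm import *
carry("J",(.617,.256),.031)
carry("M",(.6258,.1446),.028)
p=state()["ee_pos"]; move_l([.47,-.25,p[2]+.03],.25)
import cv2
d=get_image("top"); np.savez("pics/top1.npz",**d); cv2.imwrite("pics/top1.png",cv2.resize(d["frame"][100:270,130:450],None,fx=2.5,fy=2.5))
E
```

```text
J gap 0.0581 F 30.0
gap 0.0584 ft [-0.32 -0.83 -3.38]
down at -0.001 dFz 7.78
t 24.2333
M gap 0.052 F 30.0
gap 0.0517 ft [-0.48  0.44 -0.93]
down at -0.001 dFz 6.2
t 36.8667
```

View pics/top1.png

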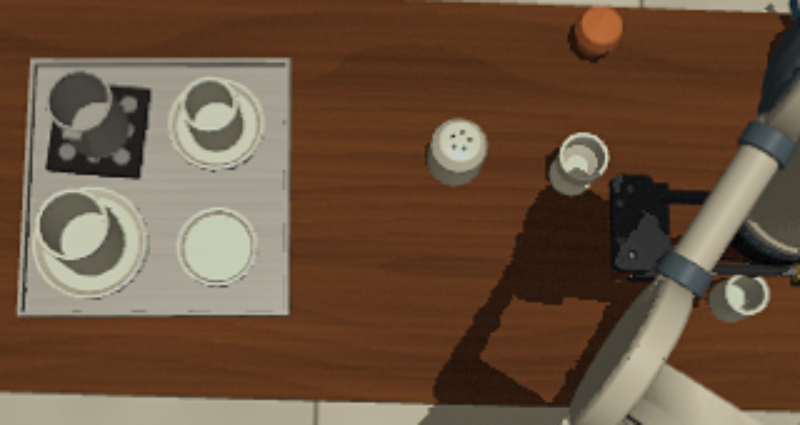

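The jug is on the holder (rim near (80,98)). The medium cup (rim (210,102)) and large cup (rim (72,222)) stand on their own saucers, upright and leaning outward only by parallax. The salt pot and egg cup haven't moved. The small cup is next, then I'll measure offsets.

```bash
python3 - <<'E'
from arm import *
carry("S",(.5066,.1376),.028)
p=state()["ee_pos"]; move_l([p[0],p[1],p[2]+.05],.15); move_l([.42,-.2,.25],.25)
import cv2
d=get_image("top"); np.savez("pics/top2.npz",**d)
from vis import *
P=cloud(d); 
for n,c,R,H,zb in [("L",(.5076,.256),.032,.078,.028),("M",(.6258,.1446),.026,.064,.028),("S",(.5066,.1376),.02,.05,.028),("J",(.617,.256),.029,.084,.031)]:
    T=P.reshape(-1,3); r=np.hypot(T[:,0]-c[0],T[:,1]-c[1])
    T=T[(r<.055)&(abs(T[:,2]-zb-H)<.006)]; f=fitc(T,R-.0018)
    print(n,"cup off mm",np.round((f.x-c)*1e3,1),"top z err mm",round((np.percentile(T[:,2],80)-zb-H)*1e3,1),len(T))
    a=np.linspace(0,6.28,120)
    for rr,z,col in {"L":(.054,),"M":(.046,),"S":(.038,),"J":(.045,)}[n] and [(R,zb+H,(255,0,0)),({"L":.054,"M":.046,"S":.038,"J":.045}[n],.035,(0,0,255))]:
        uv=project(d,np.c_[c[0]+rr*np.cos(a),c[1]+rr*np.sin(a),np.full(120,z)]); cv2.polylines(d["frame"],[np.round(uv).astype(int)],True,col)
cv2.imwrite("pics/top2.png",cv2.resize(d["frame"][100:240,125:400],None,fx=2.9,fy=2.9))
E
```

```text
S gap 0.0402 F 30.0
gap 0.04 ft [ 1.03  0.01 -0.26]
down at -0.001 dFz 5.22
t 50.4
L cup off mm [ 0. -2.] top z err mm 1.1 196
M cup off mm [-0.7 -0.3] top z err mm 0.7 134
S cup off mm [-0.  -0.4] top z err mm 1.0 107
J cup off mm [ 0.2 -1.3] top z err mm 1.2 171
```

View pics/top2.png

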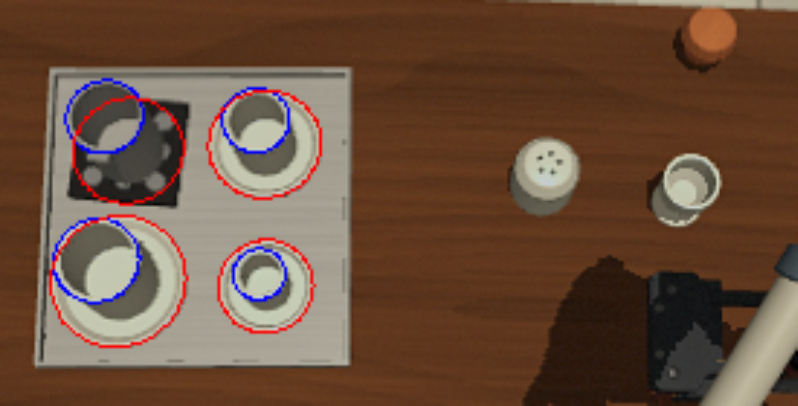

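All four pieces measure within about 2 mm of centre. The red saucer circles still match their starting places, and the egg cup (690,180) and salt pot (545,165) are untouched. Handing in.

```bash
python3 -c "
from bench import *
hold(.3);print(job_done())"
```

```text
the job is handed in; nothing more can be done
None
```

The tea tray is laid and the job handed in (no verdict was returned): all three cups stand on their own-size saucers and the jug on the black pot holder, each measured within about 2 mm of centre, with the egg cup and salt pot left untouched.

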